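Seal the cedar tub with its cam latches

ROBOT

A 7-joint arm with a two-finger parallel gripper is mounted at the origin on the work surface. World frame = base frame: x ahead of the robot, y to its left, z up, the work surface at z = 0. Lengths are in m, angles in rad, forces in N, time in s.
With the tool pointing down it reaches from about 0.425 to 0.875 m from the base axis. Payload 4.7 kg.
Tool frame: the origin (TCP) lies on the centre line of the jaws, within the pads' length; the fingertips stand 8 mm ahead of it and the grasp point (between the pads) lies 11 mm behind it; z points along the fingers, y is the line along which they close (so a half turn about z gives the same grasp; the last joint's range is limited). The gripper opens to 85 mm and grips with 20 to 120 N. Pads are 22 mm wide; open, the fingers measure 114 mm over their backs; the gripper's body (76 mm by 85 mm) begins 54 mm behind the grasp point. The pads swing forward as they close: fully open they stand 13 mm farther back than shut.
Start: joints at [1.31, 0.321, -0.07, 1.45, 0.023, 1.371, -0.057], TCP at [0.176, -0.626, 0.239] pointing down, gripper open.
Joint ranges: [-2.86, 2.86], [-0.3, 2.09], [-1.38, 1.24], [0.06, 2.45], [-1.56, 4.7], [0.09, 2.05], [-2.69, 2.69]. Speed limits (rad/s): [2.57, 2.57, 3.14, 3.14, 3.14, 3.14, 3.14].

INTERFACE

Orientations are given as a unit quaternion [w, x, y, z].
In Python, from workcell import r gives the robot as it stands. Calls block until the motion is done:
- r.reach(position, orientation): joint-space move of the TCP to a pose.
- r.servo_line(position, attitude=None, speed=0.15): straight line of the TCP; attitude=None keeps the orientation; speed is the mean speed in m/s.
- r.movej(angles): joint-space move.
- r.move_gripper(opening, strength=None): finger opening in m; strength is the grip in N (None keeps the last); returns when the fingers have stopped.
- r.pause(seconds).
- r.inverse_kinematics(position, orientation): joint angles nearest the present ones, or None.
- r.get_state(): the state.
- r.grab_frame(name): name is "scene" or "top" or "wrist"; returns (picture, depth): 384x512x3 uint8, blue, green, red; 384x512 float32, m along the optical axis (not along the pixel's ray), 0 where there is no reading.
- r.calibration(name): a dict with "vfov" (degrees; the focal length in pixels is half the picture's height over the tangent of half this angle, whatever the lens; pixels are square), "cx", "cy" (the principal point, pixels), "distortion" ([k1, k2, p1, p2, k3] as OpenCV has them; the pictures are not rectified), "R" (3x3) and "t" (3): a world point X has camera coordinates R X + t. Camera axes: x right, y down, z forward; pixel columns grow to the right and rows downward; lengths in m; the calibration is good to about 2 mm. A picture is of the moment at which its call begins: read the wrist's pose just before it. calibration takes no time and is no camera call; for the wrist camera it gives the pose at the moment of the call.
A pose or a line that the arm cannot do raises r.IKError and nothing moves.
- r.close_job(): hands the job in; it is judged then, once.
Trained networks look in the newest picture that a camera, given by its name, has taken for a name from the list of things; names that differ only in an ending like _2 or _b are one class to them, and where a whole thing is asked for, a point or a joint stands for the part that bears it (a point fixed in the world has none). Each returns a list of dicts, best first, with "conf" (0 to 1); they miss things now and then, are a little off and sometimes report something else, mostly with a low value. They report only what shows in the picture. A call takes as long as a camera call.
- r.find_in(camera, label): "centre" ([column, row] in pixels, amid what is visible of it).
The state is a dict: "t": time; "joint_positions": joint angles; "qvel": joint speeds; "joint_efforts": joint torques, N m; "tcp_pos": TCP position; "orientation": TCP orientation; "contact_force": force on the tool from outside, world axes, zero at the start; "moment": the same for the moment, N m; "grip_width": finger opening in m; "grasp_force": force on a finger pad.
Only numpy, scipy, OpenCV 4.12 (cv2) and the standard library are available. Lean on these libraries where they do the work, as an engineer would, in place of code of your own. Each camera call takes 0.05 s, during which the arm holds its last target. There are 200 camera calls.

TASK

The flat rectangular lid of the grey cedar-ball tub has been pushed under the low slatted rack. Draw it out until its handle is clear of the rack and let go of it on the shelf; then set it on the tub with its two end tongues in the pockets, without dropping it, and turn both thumb wings a quarter turn so that the cams pull it down tight on the seal. Leave everything else where it stands.

Things in the scene. Friction and masses are not known exactly. Their poses are not given: they have to be found in the camera images.
- tub: open rectangular grey plastic tub of cedar balls, fixed to the shelf. Origin: centre of its underside; x along its length, y across, z up. Body 190 (x) x 126 (y) mm, rim top 90 mm up; at either end an ear 62 mm wide, out to |x| = 146 mm, with a pocket for a lid tongue and a steel cam. The lid fits either way round; lying on it, its underside is about 94.3 mm above this origin
- pocket_a (a point): floor of the open-topped pocket on the ear at tub x = +98 mm, 90 mm up; axes as the tub's. Two cheeks 6 mm thick and 11 mm high, 48 mm apart (tub y = +-24 mm, x 93 to 115 mm), closed at the end by the cam's hub (radius 8 mm, axis at x = 125 mm). Play of a tongue: 4 mm to each side, 6 mm at each end; fingers cannot get in beside it
- pocket_b (a point): the like pocket at the tub's other end, tub x = -98 mm
- seal_end_a (a point): middle of the top of the black rubber seal at the tub's +x end (tub x 73 to 83 mm), 95 mm up, 5 mm proud of the rim. It yields 2.4 N per mm; under the lid's weight about 0.5 mm
- seal_end_b (a point): the like seal at the tub's -x end
- cam_a (a joint): angle (rad) of the steel cam at the tub's +x end, axis vertical at tub x = +125 mm, y = 0. 0 to 0.25: open, nose and wing across the tub, clear of the pocket. 1.57: closed, at its stop, wing along the tub, nose (29 mm long, underside 106 mm above the tub's origin) over the tongue's flat top, which it presses 3 mm down. Grows counter-clockwise from above
- cam_b (a joint): the like cam at the tub's -x end, axis at tub x = -125 mm, y = 0; it too closes counter-clockwise seen from above. Either cam takes up to about 0.3 N m to turn; from 1.25 rad on its nose is on the flat of the tongue and it stays where it is left
- wing_a (a point): middle of the top edge of cam_a's upright thumb wing, on the cam's axis, 148.5 mm above the shelf. Wing 48 mm long, 10 mm thick, 28 mm tall (120.5 to 148.5 mm above the shelf), turning with the cam: its long direction (this point's x) is at tub yaw + pi/2 + cam angle
- wing_b (a point): middle of the top edge of cam_b's wing, as wing_a; its long direction lies at tub yaw - pi/2 + cam angle
- lid: flat rectangular grey plastic lid, 0.2 to 0.33 kg, right side up on the shelf, partly under the rack. Origin: centre of its underside; x along its length, y across, z up. Panel 170 x 110 x 8 mm, a tongue at either end (overall length 222 mm), a bridge handle along x in the middle of its top. At the start its -x tongue sticks out towards the robot; the handle is under the rack
- lid_handle (a point): middle of the bar of the lid's handle, 33 mm above the lid's underside. Bar 90 mm long (lid x), 14 mm wide (y), 28 to 38 mm above the underside, open below, on a post 14 mm square at either end
- tongue_1 (a point): middle of the top of the lid's tongue at lid x = -98 mm (the one that sticks out at the start), 14.5 mm above the underside. Tongue 40 mm wide (y), 26 mm long (|x| 85 to 111 mm); upright side faces 9 mm high, then ramps up to a flat top 16 mm wide
- tongue_2 (a point): the same on the like tongue at lid x = +98 mm
- rack: low riser rack fixed on the shelf: slatted wooden top 200 (x) x 320 (y) mm, underside 74 mm (66 mm under its end wires) and top 85 mm above the shelf, on thin wire legs at y = +-150 mm. Origin: on the shelf under its centre; its open front edge is at x = -100 mm in its frame and faces the robot. A jar and a tin stand on it.
- mug: white ceramic mug, 82 mm across, 95 mm high, origin at the centre of its underside; bystander
- strainer: round stainless sink strainer, 82 mm across, 35 mm high, origin at the centre of its underside; bystander
- brush: bamboo scrubbing brush, 185 mm long, 50 mm wide, 38 mm high, bristles down, origin at the middle of its underside; bystander
- pail_lid: round grey pail lid, 200 mm across, 32 mm high with its handle, origin at the centre of its underside; bystander, not the tub's lid
- round_tub: round white plastic tub with a closed twist lid, 108 mm across, 118 mm high, origin at the centre of its underside; bystander
- jar: glass jar with a steel cap, 72 mm across, 100 mm high, on the rack; bystander
- tin: tin can, 68 mm across, 70 mm high, on the rack; bystander

How it is judged:
By the outcome, as a careful person would: the job done as asked, in the order asked, and still so for the second after the job is handed in, with the robot touching nothing.
It also fails if it takes over 72 s, if anything falls off the work surface, if the arm or the gripper's body presses on something with over 40 N, if the wrist force passes 120 N, or if a joint passes its speed limit or range.

## Working session

There is one attempt and no reset: what is moved stays moved. The work goes in short steps, each a Python script; the robot and the scene stay as the last script left them, time stands still between calls to the robot, and variables do not carry over. Pictures are saved under pics/ and viewed, at most 10 in all, crops included, and the job is handed in when it is done.

```bash
ls; mkdir -p pics
cat > h.py <<'E'
import numpy as np, cv2
from workcell import r
def K(c):
    f=192/np.tan(np.radians(c["vfov"])/2); return np.array([[f,0,c["cx"]],[0,f,c["cy"]],[0,0,1.]])
def cloud(name):
    c=r.calibration(name); im,d=r.grab_frame(name)
    h,w=d.shape; uv=np.mgrid[0:h,0:w][::-1].reshape(2,-1).T.astype(np.float64)
    n=cv2.undistortPointsIter(uv[:,None],K(c),np.array(c["distortion"]),None,None,(3,50,1e-9))[:,0] if hasattr(cv2,'undistortPointsIter') else cv2.undistortPoints(uv[:,None],K(c),np.array(c["distortion"]))[:,0]
    z=d.reshape(-1,1); P=np.hstack([n*z,z])
    X=(P-np.array(c["t"]))@np.array(c["R"]); X[z[:,0]==0]=np.nan
    return im,X.reshape(h,w,3),c
def proj(c,X):
    R=np.array(c["R"]); return cv2.projectPoints(np.atleast_2d(np.array(X,float)),cv2.Rodrigues(R)[0],np.array(c["t"],float),K(c),np.array(c["distortion"]))[0][:,0]
def quat(yaw): # tool down, tool x at yaw: Rz(yaw)*Rx(pi)
    return [0,np.cos(yaw/2),np.sin(yaw/2),0]
E
python3 - <<'E'
from h import *
for n in ("top","scene"):
    im,X,c=cloud(n); cv2.imwrite(f"pics/{n}0.png",im); np.save(f"{n}0.npy",X)
    print(n,"campos",-np.array(c["R"]).T@np.array(c["t"]))
    for l in "tub lid rack wing_a cam_a tongue_1 lid_handle mug strainer brush pail_lid round_tub jar tin pocket_a".split():
        o=[]
        for q in r.find_in(n,l)[:3]:
            u,v=map(int,q["centre"]); o.append((round(q["conf"],2),u,v,np.round(X[v,u],3).tolist()))
        print(l,o)
s=r.get_state(); print(s["t"],s["tcp_pos"],s["orientation"])
E
```

```text
pics
workcell.py
top campos [ 0.31813898 -0.0377729   1.50107244]
tub [(0.71, 165, 203, [0.513, 0.258, 0.044])]
lid [(0.82, 300, 171, [0.631, -0.184, 0.041])]
rack [(0.91, 297, 139, [0.727, -0.169, 0.086])]
wing_a [(0.63, 120, 265, [0.308, 0.403, 0.013]), (0.57, 202, 196, [0.532, 0.132, 0.089])]
cam_a []
tongue_1 [(0.92, 296, 174, [0.626, -0.173, 0.015])]
lid_handle [(0.9, 300, 172, [0.628, -0.184, 0.039])]
mug [(0.73, 119, 263, [0.315, 0.409, 0.006])]
strainer [(0.95, 206, 240, [0.398, 0.123, 0.005]), (0.25, 298, 173, [0.628, -0.179, 0.023])]
brush [(0.81, 178, 139, [0.73, 0.226, 0.046])]
pail_lid [(0.94, 382, 240, [0.408, -0.456, 0.034]), (0.3, 299, 174, [0.626, -0.183, 0.013]), (0.26, 324, 127, [0.74, -0.242, 0.181])]
round_tub [(0.6, 375, 185, [0.577, -0.415, 0.109])]
jar []
tin [(0.73, 279, 132, [0.728, -0.106, 0.156]), (0.64, 298, 173, [0.628, -0.179, 0.023])]
pocket_a [(0.71, 171, 205, [0.512, 0.246, 0.004]), (0.21, 180, 135, [0.746, 0.221, 0.038])]
scene campos [ 1.06925441 -0.5952198   0.99377106]
tub [(0.6, 180, 289, [0.608, -0.424, 0.105]), (0.57, 303, 164, [0.494, 0.251, 
[... 513 characters left out ...]
9, 237, 256, [0.595, -0.202, 0.008])]
mug [(0.57, 288, 128, [0.324, 0.353, 0.079])]
strainer [(0.72, 255, 170, [0.352, 0.127, 0.006]), (0.37, 307, 166, [0.501, 0.271, 0.032])]
brush [(0.62, 346, 205, [0.733, 0.205, 0.04])]
pail_lid [(0.95, 136, 267, [0.413, -0.462, 0.033]), (0.21, 179, 292, [0.613, -0.432, 0.106])]
round_tub [(0.95, 178, 292, [0.612, -0.434, 0.107])]
jar [(0.58, 257, 275, [0.758, -0.275, 0.184]), (0.32, 259, 169, [0.379, 0.122, 0.034])]
tin [(0.7, 256, 169, [0.352, 0.132, 0.009]), (0.65, 290, 245, [0.747, -0.13, 0.156])]
pocket_a [(0.91, 302, 164, [0.49, 0.25, 0.049])]
1.6 [ 0.1763645  -0.62565863  0.23935498] [ 6.13839148e-05  9.90576852e-01  1.36958010e-01 -9.82687927e-06]
```

Run:
```python
import cv2
im=cv2.imread("pics/top0.png")[90:310,80:440]
cv2.imwrite("pics/top0c.png",cv2.resize(im,None,fx=2.2,fy=2.2,interpolation=cv2.INTER_CUBIC))
im=cv2.imread("pics/scene0.png")[90:320,100:400]
cv2.imwrite("pics/scene0c.png",cv2.resize(im,None,fx=2.5,fy=2.5,interpolation=cv2.INTER_CUBIC))
```

```text
(no output)
```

View pics/top0c.png

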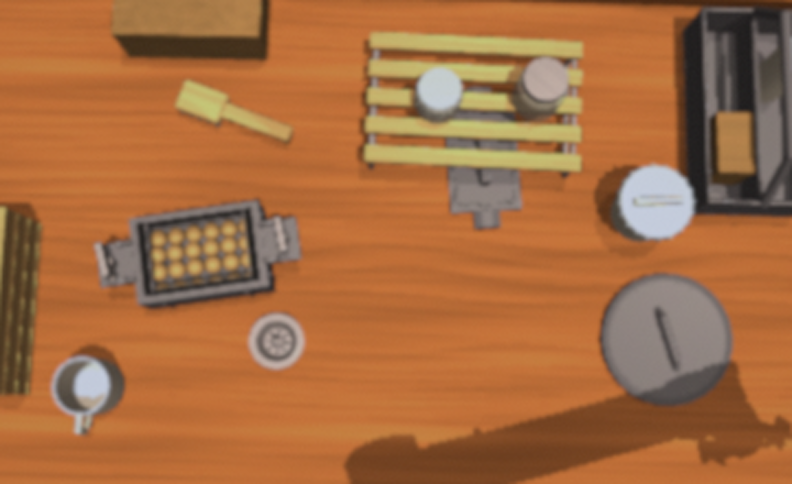

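View pics/scene0c.png

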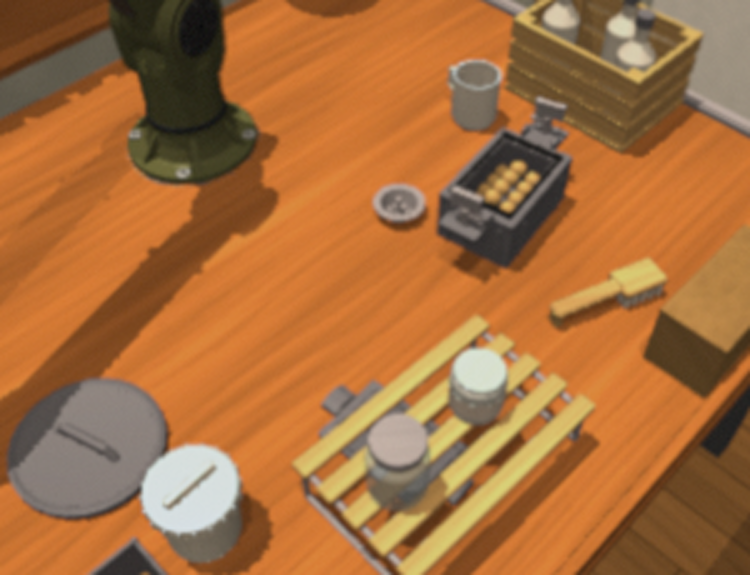

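```bash
python3 - <<'E'
from h import *
def look(n,p,yaw,labels):
    q=r.inverse_kinematics(p,quat(yaw)); print(n,np.round(q,2) if q is not None else None)
    r.reach(p,quat(yaw)); im,X,c=cloud("wrist"); cv2.imwrite(f"pics/{n}.png",im); np.savez(n,im=im,X=X,**{k:np.array(v) for k,v in c.items()})
    for l in labels.split():
        o=[]
        for d in r.find_in("wrist",l)[:3]:
            u,v=map(int,d["centre"]); o.append((round(d["conf"],2),u,v,np.round(X[v,u],3).tolist()))
        print(l,o)
    print("cam",-np.array(c["R"]).T@np.array(c["t"]), r.get_state()["t"])
for y in (np.pi/2,-np.pi/2):
  for p in ([.5,.2,.4],[.5,.13,.14],[.5,.37,.14]): print(y,p,np.round(r.inverse_kinematics(p,quat(y)),2) if r.inverse_kinematics(p,quat(y)) is not None else None)
look("w_tub",[.46,.24,.42],0.0,"tub wing_a cam_a pocket_a")
look("w_lid",[.49,-.19,.33],0.0,"lid tongue_1 lid_handle rack")
E
python3 - <<'E'
import cv2,numpy as np
a=[cv2.imread(f"pics/{n}.png") for n in("w_tub","w_lid")]
cv2.imwrite("pics/w2.png",cv2.resize(np.hstack(a),(800,300),interpolation=cv2.INTER_AREA))
E
```

```text
1.5707963267948966 [0.5, 0.2, 0.4] [ 0.5   0.14 -1.03  1.42  0.12  1.65 -0.52]
1.5707963267948966 [0.5, 0.13, 0.14] [ 0.73  0.3  -1.17  1.87  0.3   1.17 -0.54]
1.5707963267948966 [0.5, 0.37, 0.14] [ 0.03  0.48 -0.92  1.62  0.4   1.24 -0.97]
-1.5707963267948966 [0.5, 0.2, 0.4] [ 0.61  0.18 -1.19  1.41  0.17  1.66  2.58]
-1.5707963267948966 [0.5, 0.13, 0.14] [ 0.73  0.3  -1.17  1.87  0.3   1.17  2.6 ]
-1.5707963267948966 [0.5, 0.37, 0.14] [ 0.18  0.62 -1.18  1.62  0.59  1.31  2.05]
w_tub [ 0.51  0.09 -1.11  1.42  0.08  1.68 -2.16]
tub [(0.82, 260, 126, [0.497, 0.237, 0.004])]
wing_a [(0.84, 172, 144, [0.482, 0.354, 0.14])]
cam_a [(0.74, 173, 143, [0.482, 0.355, 0.133]), (0.67, 356, 110, [0.525, 0.116, 0.149])]
pocket_a [(0.92, 263, 124, [0.501, 0.232, 0.004])]
cam [0.52704622 0.23909296 0.55476647] 5.0917
w_lid [ 1.26  0.09 -1.    1.58  0.08  1.51 -1.31]
lid [(0.91, 254, 62, [0.619, -0.181, 0.007])]
tongue_1 [(0.86, 256, 60, [0.622, -0.184, 0.008]), (0.18, 15, 147, [0.513, 0.11, 0.09])]
lid_handle [(0.64, 254, 60, [0.622, -0.181, 0.008])]
rack [(0.55, 233, 21, [0.651, -0.159, 0.086])]
cam [ 0.55707057 -0.18808944  0.46546031] 6.9583
```

View pics/w2.png

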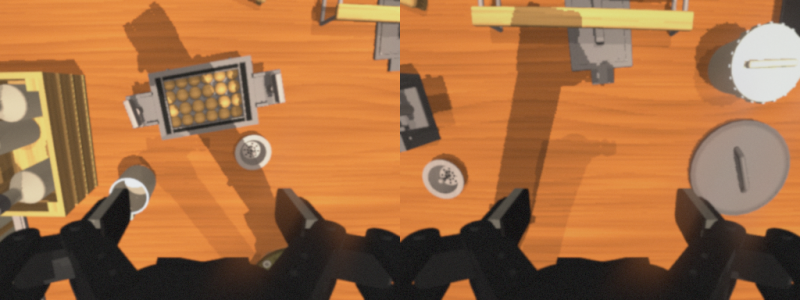

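Run:
```python
import numpy as np,cv2
T=np.load("w_tub.npz");X=T["X"].reshape(-1,3)
def pca(P):
    m=P[:,:2].mean(0);w,v=np.linalg.eigh(np.cov(P[:,:2].T)); return m,np.arctan2(v[1,1],v[0,1]),2*np.sqrt(3*w)
def rect(P): return cv2.minAreaRect((P[:,:2]*1000).astype(np.float32))
cs=[]
for c in([.482,.354],[.525,.116]):
    s=X[(np.hypot(X[:,0]-c[0],X[:,1]-c[1])<.06)&(X[:,2]>.125)&(X[:,2]<.165)]
    print(len(s),"z pct",np.percentile(s[:,2],[5,50,95]))
    s=s[s[:,2]>.142]; print("wing",len(s),pca(s),rect(s)); cs.append(np.array(rect(s)[0])/1000)
c=np.mean(cs,0);d=cs[0]-cs[1];yaw=np.arctan2(d[1],d[0]);print("centre",c,"dist",np.hypot(*d),"yaw",yaw)
# rim points
R=np.array([[np.cos(yaw),np.sin(yaw)],[-np.sin(yaw),np.cos(yaw)]])
L=(X[:,:2]-c)@R.T; m=(abs(L[:,0])<.16)&(abs(L[:,1])<.09)
s=X[m&(X[:,2]>.083)&(X[:,2]<.1)]; l=(s[:,:2]-c)@R.T
body=s[(abs(l[:,0])<.11)]; print("rim rect",rect(body),"median z",np.median(body[:,2])); l=(body[:,:2]-c)@R.T
print("local pct",np.percentile(l,[1,99],axis=0))
for n in("w_lid",):
    Z=np.load(n+".npz")["X"].reshape(-1,3)
    m=(abs(Z[:,0]-.58)<.12)&(abs(Z[:,1]+.19)<.13)
    tb=Z[m&(Z[:,2]<.004)]; print("table",np.median(tb[:,2]),tb[:,2].std())
    rk=Z[(Z[:,2]>.075)&(Z[:,2]<.095)&(Z[:,0]>.6)&(Z[:,0]<.8)]; print("rack front x: ",np.percentile(rk[:,0],[.5,1,5]))
    f=rk[rk[:,0]<rk[:,0].min()+.04];print("rack y",rk[:,1].min(),rk[:,1].max())
    s=Z[m&(Z[:,2]>.005)&(Z[:,2]<.045)&(Z[:,0]<.64)]; print("lid pts",len(s),s.min(0),s.max(0))
    for lo,hi in((.005,.011),(.011,.022),(.022,.045)):
        q=s[(s[:,2]>lo)&(s[:,2]<hi)]; print(lo,hi,len(q),q[:,:3].mean(0) if len(q) else 0, rect(q) if len(q)>5 else 0)
```

```text
450 z pct [0.1283738  0.14773233 0.14966299]
wing 316 (array([0.48110439, 0.35809042]), np.float64(-2.825321802663497), array([0.01040805, 0.04789699])) ((480.6045837402344, 358.63238525390625), (48.0947380065918, 10.541295051574707), 18.121538162231445)
467 z pct [0.12802436 0.14791228 0.14992328]
wing 337 (array([0.52188843, 0.11364718]), np.float64(-2.9156441999949334), array([0.01060374, 0.04648002])) ((521.9026489257812, 112.67913055419922), (46.687557220458984, 10.647419929504395), 13.771267890930176)
centre [0.50125362 0.23565576] dist 0.24939633855662083 yaw 1.7371547037716213
rim rect ((501.2225341796875, 235.67459106445312), (126.89798736572266, 219.85861206054688), 9.477242469787598) median z 0.0908794395502958
local pct [[-0.1074711  -0.06238019]
 [ 0.10705099  0.06261097]]
table 0.00039764725288286953 0.0008941678669885761
rack front x:  [0.61564731 0.63295206 0.63778361]
rack y -0.4191428257253883 0.0007723024051076605
lid pts 3927 [ 0.55944349 -0.24149965  0.00525381] [ 0.63999879 -0.12815949  0.04044055]
0.005 0.011 3225 [ 0.61152074 -0.18388766  0.00849841] ((599.7943115234375, -184.892578125), (80.57691955566406, 113.16340637207031), 0.22854475677013397)
0.011 0.022 548 [ 0.5802036  -0.18873795  0.01359271] ((598.6963500976562, -187.0591583251953), (100.56111145019531, 78.50946044921875), 89.98143005371094)
0.022 0.045 154 [ 0.63170408 -0.18391119  0.03717054] ((632.50830078125, -183.80783081054688), (15.031250953674316, 14.001303672790527), 0.6912441253662109)
```

```bash
cat >> h.py <<'E'
def lidfit(X,guess,yaw,zoff=0.,xmax=9.):
    """fit tongue/panel/handle outline model: returns centre, yaw using least squares on height-classified points"""
    from scipy.optimize import minimize
    P=X.reshape(-1,3); P=P[np.isfinite(P).all(1)]; P=P[(np.hypot(P[:,0]-guess[0],P[:,1]-guess[1])<.15)&(P[:,0]<xmax)&(P[:,2]<zoff+.06)]
    h=P[:,2]-zoff
    def model(p):
        c,s=np.cos(p[2]),np.sin(p[2]); d=P[:,:2]-p[:2]; l=abs(np.c_[d[:,0]*c+d[:,1]*s,-d[:,0]*s+d[:,1]*c])
        z=np.zeros(len(P)); z[(l[:,0]<.085)&(l[:,1]<.055)]=.008
        t=(l[:,0]<.111)&(l[:,0]>.085)&(l[:,1]<.02); z[t]=np.clip(9+5.5*(.020-l[t,1])/.012,0,14.5)/1000
        z[(l[:,0]<.045)&(l[:,1]<.007)]=.038
        return np.minimum(abs(z-h),.012).mean()
    b=minimize(model,[*guess,yaw],method="Nelder-Mead",options=dict(initial_simplex=np.array([[*guess,yaw]]*4)+np.array([[0,0,0],[.012,0,0],[0,.012,0],[0,0,.1]]),xatol=1e-5,fatol=1e-8,maxiter=400))
    return b.x,b.fun
E
python3 - <<'E'
from h import *
Z=np.load("w_lid.npz")["X"]
p=None
for y0 in(0,.08):
    p1,f=lidfit(Z,[.67,-.182],y0,xmax=.63); print(p1,f)
    if p is None or f<p[1]: p=(p1,f)
p=p[0]; u=np.array([np.cos(p[2]),np.sin(p[2])]); np.save("lid0.npy",p)
P=Z.reshape(-1,3); d=P[:,:2]-p[:2]; n=np.array([-u[1],u[0]])
for lo,hi in((-.113,-.09),(-.08,-.05)):
    m=(d@u>lo)&(d@u<hi)&(P[:,2]>.005)&(abs(d@n)<.08); print("y extents",np.percentile((d@n)[m],[1,50,99]), m.sum())
m=(abs(d@n)<.015)&(P[:,2]>.005)&(d@u<-.05); print("front",(d@u)[m].min())
t=p[:2]-.101*u
for z in(.12,.005): print(np.round(r.inverse_kinematics([*t,z],quat(p[2])),2), np.round(r.inverse_kinematics([*(t-.155*u),z],quat(p[2])),2))
E
```

```text
[ 0.67065805 -0.1809394   0.0797418 ] 0.0008522998517439706
[ 0.67064459 -0.18076784  0.08025159] 0.0008521272819501867
y extents [-0.01966476 -0.00019281  0.01958782] 444
y extents [-0.05408952 -0.00042611  0.05396863] 1823
front -0.1727099614135343
[ 1.04  0.48 -0.97  1.7   0.42  1.19 -1.52] [ 1.4   0.09 -1.03  2.02  0.09  1.08 -1.16]
[ 0.95  0.6  -0.85  1.78  0.52  1.01 -1.59] [ 1.37  0.38 -1.07  2.11  0.44  0.89 -1.45]
```

Run:
```python
from h import *
p=np.load("lid0.npy"); u=np.array([np.cos(p[2]),np.sin(p[2])]); t=p[:2]-.101*u; q=quat(p[2])
r.move_gripper(.054,60)
r.reach([*t,.10],q); r.servo_line([*t,.02],speed=.12)
f0=np.array(r.get_state()["contact_force"]); z=.02
while z>-.003:
    z-=.0015; r.servo_line([*t,z],speed=.04); s=r.get_state()
    if abs(s["contact_force"][2]-f0[2])>3: break
print("contact z",z,s["tcp_pos"],s["contact_force"],f0,s["t"])
r.servo_line([*t,z+.0035],speed=.05)
r.move_gripper(.03,60); s=r.get_state(); print(s["grip_width"],s["grasp_force"],s["contact_force"],s["tcp_pos"],s["t"])
```

```text
contact z 0.003500000000000001 [ 0.57021471 -0.18889181  0.00434662] [-1.55411948 -0.13807938  5.78705932] [0.76670957 0.26292221 0.74468198] 11.9
0.03819249528149825 60.87218809872866 [-1.13069904  0.56658274  3.79772084] [ 0.57010527 -0.18889935  0.00727098] 12.425
```

Run:
```python
from h import *
p=np.load("lid0.npy"); u=np.array([np.cos(p[2]),np.sin(p[2])]); t=p[:2]-.101*u
z=r.get_state()["tcp_pos"][2]
r.servo_line([*(t-.155*u),z+.0005],speed=.08); s=r.get_state(); print(s["grip_width"],s["grasp_force"],s["contact_force"],s["tcp_pos"],s["t"])
r.move_gripper(.06); r.servo_line([*(t-.155*u),.10],speed=.15)
g=p[:2]-.155*u
r.reach([*(g-[.06,0]),.30],quat(p[2])); im,X,c=cloud("wrist"); cv2.imwrite("pics/w_lid2.png",im)
p1,f=lidfit(X,g,p[2]); print(g,p1,f,r.get_state()["t"]); np.save("lid1.npy",p1)
# handle plan: IK feasibility at pick & place
c0=np.array([.5013,.2357])
for k in(0,1,-1):
    y=p1[2]+k*np.pi; 
    for pt in([*p1[:2],.03],[*p1[:2],.2]): 
        a=r.inverse_kinematics(pt,quat(y)); print(k,"pick",None if a is None else np.round(a,2))
for y in(1.737,1.737-np.pi):
    for z in(.25,.125):
        a=r.inverse_kinematics([*c0,z],quat(y)); print(y,z,None if a is None else np.round(a,2))
```

```text
0.038121487399602444 60.3287541680038 [-0.94831535  0.68056009 -1.21407769] [ 0.41521262 -0.20121798  0.00760374] 14.5167
[ 0.51614345 -0.19319349] [ 0.5156892  -0.19360011  0.08216103] 0.0008153065454556931 16.5083
0 pick [ 1.3   0.69 -1.24  1.88  0.73  1.13 -1.72]
0 pick [ 1.41  0.44 -1.36  1.72  0.44  1.34 -1.52]
1 pick [ 1.26  0.64 -1.18  1.88  0.67  1.09  1.47]
1 pick [ 1.31  0.33 -1.17  1.72  0.31  1.3   1.72]
-1 pick [ 1.26  0.64 -1.18  1.88  0.67  1.09  1.47]
-1 pick [ 1.31  0.33 -1.17  1.72  0.31  1.3   1.72]
1.737 0.25 [ 0.52  0.29 -1.18  1.65  0.27  1.39 -0.53]
1.737 0.125 [ 0.48  0.45 -1.17  1.8   0.45  1.19 -0.66]
-1.404592653589793 0.25 [ 0.52  0.29 -1.18  1.65  0.27  1.39  2.61]
-1.404592653589793 0.125 [ 0.48  0.45 -1.17  1.8   0.45  1.19  2.48]
```

View pics/w_lid2.png

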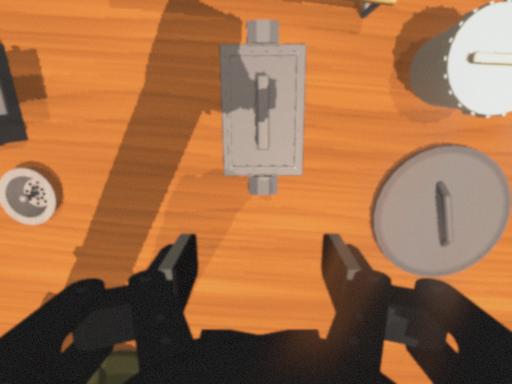

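Run:
```python
from h import *
p=np.load("lid1.npy"); q=quat(p[2]); T=np.array([.5012,.2357]); qt=quat(1.7367)
r.move_gripper(.04,80)
r.reach([*p[:2],.10],q); r.servo_line([*p[:2],.022],speed=.12)
s=r.get_state(); print(s["tcp_pos"],s["contact_force"])
r.move_gripper(.005,80); s=r.get_state(); print(s["grip_width"],s["grasp_force"],s["tcp_pos"]); z0=s["tcp_pos"][2]
r.servo_line([*p[:2],.24],speed=.2); r.pause(.2); s=r.get_state(); print("lift",s["grip_width"],s["contact_force"],s["moment"])
r.reach([*T,.24],qt); s=r.get_state(); print(s["grip_width"],s["tcp_pos"],s["orientation"],s["t"])
r.servo_line([*T,.140],speed=.15); r.pause(.3)
s=r.get_state(); print(s["tcp_pos"],s["contact_force"],s["grip_width"],s["t"],"z0",z0)
im,X,c=cloud("wrist"); cv2.imwrite("pics/w_pre.png",im)
P=X.reshape(-1,3); p1,f=lidfit(X,T,1.7367,zoff=.118); print("lid held",p1,f)
```

```text
[ 0.5162703  -0.19363183  0.02264573] [-0.12139407  0.39239406  0.40735548]
0.012615631899025549 78.29605221748352 [ 0.51638988 -0.19368671  0.02301166]
lift 0.01191207535340067 [-0.16807174 -0.07984919 -2.67695518] [-0.00702441 -0.00060497  0.00730925]
0.012559225399085275 [0.50217689 0.23401927 0.23978592] [ 2.41191842e-04  6.47344428e-01  7.62197513e-01 -2.89753583e-04] 21.8667
[0.50156411 0.23587157 0.14063322] [ 0.65918992 -0.41262237 -2.46243257] 0.012500998934457065 22.9833 z0 0.023011657686557805
lid held [0.50147751 0.23593058 1.7378714 ] 0.0046597032501456805
```

View pics/w_pre.png

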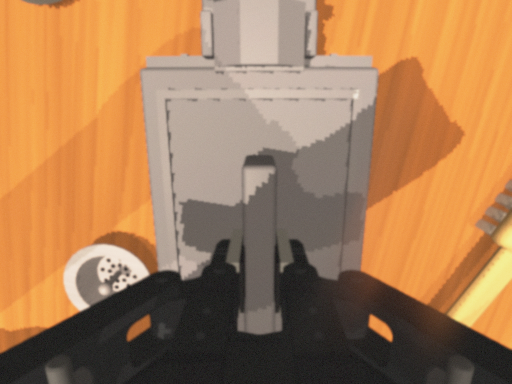

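Run:
```python
from h import *
T=np.array([.5012,.2357])
f0=r.get_state()["contact_force"][2]
r.servo_line([*T,.122],speed=.06); r.pause(.1); s=r.get_state(); print(s["tcp_pos"],s["contact_force"]); z=.122
while z>.112:
    z-=.001; r.servo_line([*T,z],speed=.03); s=r.get_state()
    if s["contact_force"][2]-f0>2.2: break
print(z,s["tcp_pos"],s["contact_force"],s["moment"],s["t"])
r.move_gripper(.035); r.pause(.2); s=r.get_state(); print(s["contact_force"],s["t"])
r.servo_line([*T,.23],speed=.2)
yaw=1.7367; r.reach([T[0]-.055,T[1],.36],quat(yaw)) if False else r.reach([.45,.235,.36],quat(0.0))
im,X,c=cloud("wrist"); cv2.imwrite("pics/w_on.png",im)
for zo in(.0943,.097): print("lid",zo,lidfit(X,T,1.7367,zoff=zo))
P=X.reshape(-1,3);u=np.array([np.cos(yaw),np.sin(yaw)]);n=np.array([-u[1],u[0]]);d=P[:,:2]-T
for lo,hi in((-.08,-.06),(.06,.08)):
    m=(d@u>lo)&(d@u<hi)&(abs(d@n)<.04); print("panel top z",np.nanmedian(P[m,2]))
for sgn in(1,-1):
    w=T+sgn*.125*u; m=(np.hypot(*(P[:,:2]-w).T)<.04)&(P[:,2]>.142)&(P[:,2]<.16); print("wing",cv2.minAreaRect((P[m,:2]*1000).astype(np.float32)))
    m=(abs(d@u*sgn-.098)<.008)&(abs(d@n)<.005); print("tongue top z",np.nanmedian(P[m,2]))
print(r.get_state()["t"],np.round(r.get_state()["joint_positions"],2))
```

```text
[0.5012502  0.23588752 0.12206491] [-0.02669701  0.22862878 -3.2736822 ]
0.11699999999999999 [0.50132663 0.23579894 0.1173284 ] [-1.53020317 -0.86299436  0.2593751 ] [-0.08080952  0.10805017  0.01482224] 24.8333
[0.04457089 0.02534375 0.15214749] 25.3833
lid 0.0943 (array([0.50077286, 0.23535305, 1.73579972]), np.float64(0.006340044226892024))
lid 0.097 (array([0.50073626, 0.2355636 , 1.73662543]), np.float64(0.007160300625417364))
panel top z 0.10298206774914852
panel top z 0.10491674318584768
wing ((480.54046630859375, 358.8673400878906), (48.03915023803711, 10.820083618164062), 17.36858558654785)
tongue top z 0.10882605586234516
wing ((522.040283203125, 112.94175720214844), (47.209991455078125, 10.885581016540527), 13.001215934753418)
tongue top z 0.10910886479640158
27.5 [ 0.57  0.04 -1.12  1.56  0.03  1.56 -2.12]
```

View pics/w_on.png

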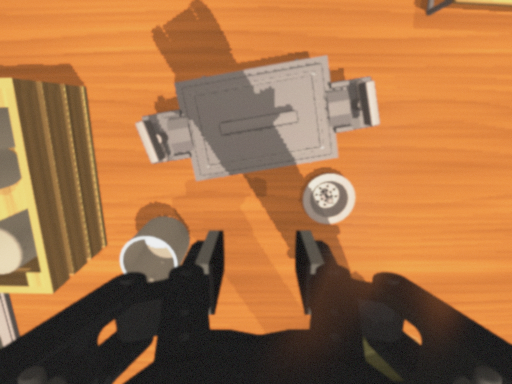

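```bash
cat > cam.py <<'E'
from h import *
def turn(w,y0,y1):
    r.move_gripper(.04,80); r.reach([*w,.20],quat(y0)); r.servo_line([*w,.131],speed=.15)
    s=r.get_state(); print("down",s["tcp_pos"],s["contact_force"])
    r.move_gripper(.003,80); s=r.get_state(); print("grip",s["grip_width"],s["tcp_pos"],s["contact_force"])
    j=np.array(s["joint_positions"])
    for k in range(1,6):
        g=j.copy(); g[6]+=(y1-y0)*k/5; r.movej(g); s=r.get_state()
        print(k,np.round(s["joint_positions"][6]-j[6],3),np.round(s["contact_force"],1),np.round(s["moment"],2),round(s["grip_width"],4))
    r.pause(.3); s=r.get_state(); o=s["orientation"]; print("yaw",2*np.arctan2(o[2],o[1]),s["tcp_pos"],s["moment"],s["t"])
    r.move_gripper(.04); r.servo_line([*w,.21],speed=.2)
E
python3 - <<'E'
from cam import *
T=np.array([.5012,.2357]);y=1.7367;u=np.array([np.cos(y),np.sin(y)])
turn(T+.125*u,.31,y+.02)
E
```

```text
down [0.48135226 0.35897817 0.13223205] [-0.32120919 -0.1104729   1.04138689]
grip 0.008589452816133394 [0.48108938 0.35959803 0.13243228] [ 0.25440128 -1.00577811  5.81384102]
1 0.286 [-0.3  0.4 -0.4] [ 0.07 -0.01  0.03] 0.0085
2 0.574 [-0.6  1.2  0.6] [ 0.14  0.1  -0.  ] 0.0084
3 0.862 [-0.7  1.1  0.8] [ 0.22  0.29 -0.03] 0.0083
4 1.152 [-2.6  1.5  1.5] [ 0.25  0.43 -0.04] 0.0087
5 1.44 [-2.9  1.6  1.8] [ 0.31  0.72 -0.37] 0.0087
yaw 1.7552113091491313 [0.48064216 0.35992712 0.13252487] [ 0.37716169  0.96128288 -0.59365491] 31.7667
```

Cam A went to its stop. Now cam B.

Run:
```python
from cam import *
T=np.array([.5012,.2357]);y=1.7367;u=np.array([np.cos(y),np.sin(y)])
turn(T-.125*u,.234,y+.02)
r.servo_line([*(T-.125*u),.26],speed=.2)
r.reach([.45,.235,.36],quat(0.0))
im,X,c=cloud("wrist"); cv2.imwrite("pics/w_end.png",im)
P=X.reshape(-1,3);n=np.array([-u[1],u[0]]);d=P[:,:2]-T
for lo,hi in((-.08,-.06),(.06,.08)):
    m=(d@u>lo)&(d@u<hi)&(abs(d@n)<.04); print("panel top z",np.nanmedian(P[m,2]))
for sgn in(1,-1):
    w=T+sgn*.125*u; m=(np.hypot(*(P[:,:2]-w).T)<.035)&(P[:,2]>.142)&(P[:,2]<.16); print("wing",cv2.minAreaRect((P[m,:2]*1000).astype(np.float32)))
print("want deg",np.degrees(y),r.get_state()["t"])
im,_=r.grab_frame("top"); cv2.imwrite("pics/top_end.png",cv2.resize(im[90:310,80:440],None,fx=2.2,fy=2.2,interpolation=cv2.INTER_CUBIC))
```

```text
down [0.52206353 0.11361995 0.13147394] [0.39278352 0.26431368 0.28844722]
grip 0.008632116509232955 [0.52260882 0.11289965 0.13229687] [-0.63896325  1.00555047  5.44941385]
1 0.301 [-0.9  0.5 -0.4] [0.18 0.05 0.06] 0.0088
2 0.604 [-0.1  0.4  0.2] [0.13 0.13 0.01] 0.0085
3 0.908 [-0.5 -1.   1.1] [ 0.16  0.14 -0.  ] 0.0084
4 1.212 [-0.6  0.3 -0. ] [0.24 0.27 0.04] 0.0083
5 1.517 [-1.6  1.3  1.6] [ 0.28  0.39 -0.42] 0.0086
yaw 1.7548464615654606 [0.52257615 0.11294408 0.13237189] [ 0.3090579   0.42302447 -0.60394495] 37.1667
panel top z 0.1004129795170143
panel top z 0.10422279537554999
wing ((480.7521057128906, 358.19989013671875), (10.154397010803223, 47.48220443725586), 9.10018539428711)
wing ((521.8602905273438, 112.8218002319336), (10.377510070800781, 48.273921966552734), 8.301164627075195)
want deg 99.50558028037007 40.25
```

View pics/w_end.png

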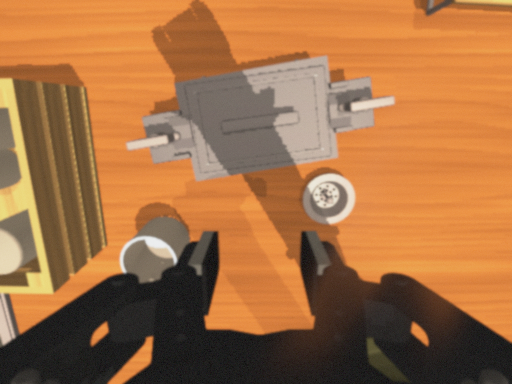

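View pics/top_end.png

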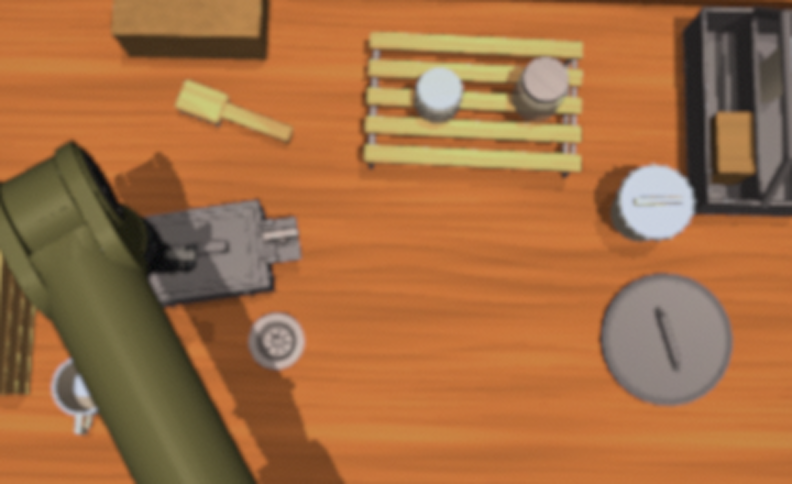

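Run:
```python
from h import *
T=np.array([.5012,.2357]);y=1.7367;u=np.array([np.cos(y),np.sin(y)]);n=np.array([-u[1],u[0]])
r.reach([.435,.236,.28],quat(0.0)); r.pause(.3)
Z=[cloud("wrist")[1] for _ in range(4)]; P=np.nanmean(Z,0).reshape(-1,3); d=P[:,:2]-T; a,b=d@u,d@n
for lo in np.arange(-.15,.15,.01):
    m=(a>lo)&(a<lo+.01); print(round(lo,2),*[round(1000*float(np.nanmedian(P[m&(b>q)&(b<q+.01),2])),1) if (m&(b>q)&(b<q+.01)).sum()>3 else None for q in(-.05,-.035,-.02,-.005,.01,.025,.04)])
```

```text
-0.15 0.5 90.4 90.3 149.0 90.7 90.4 0.6
-0.14 0.4 90.4 90.5 148.9 90.7 90.7 0.6
-0.13 0.5 90.4 90.5 148.9 90.6 90.4 0.6
-0.12 None 101.0 90.8 148.9 103.0 101.3 None
-0.11 None 101.4 102.0 143.9 105.2 101.5 None
-0.1 90.3 94.1 102.2 107.1 104.7 92.4 90.5
-0.09 100.0 100.1 100.4 101.3 101.3 99.9 99.9
-0.08 100.4 100.6 100.8 100.5 100.6 100.5 100.6
-0.07 100.7 100.1 100.2 100.1 100.2 100.2 100.7
-0.06 100.6 100.2 100.1 100.1 100.1 100.2 100.9
-0.05 100.7 100.2 100.0 130.0 100.1 100.2 100.7
-0.04 100.9 100.2 100.1 130.1 100.2 100.3 100.9
-0.03 100.7 100.1 100.0 130.0 100.2 100.2 101.0
-0.02 100.7 100.1 100.0 130.1 100.1 100.2 368.9
-0.01 100.8 100.0 100.1 130.0 100.2 100.1 368.6
0.0 100.7 100.0 100.0 130.1 100.2 100.2 101.2
0.01 100.8 99.9 100.0 130.1 100.1 100.2 368.6
0.02 100.8 99.8 100.0 130.0 100.1 100.2 359.4
0.03 100.6 99.9 100.1 130.0 100.1 100.1 331.4
0.04 100.8 100.0 100.1 125.5 100.1 100.2 324.1
0.05 100.6 100.0 100.0 100.1 100.1 100.1 345.0
0.06 101.4 100.2 100.0 100.1 100.1 100.1 353.5
0.07 100.2 100.2 100.2 100.2 100.3 100.5 100.4
0.08 90.4 90.6 103.8 106.1 101.2 96.0 99.3
0.09 90.3 90.8 104.9 106.7 101.8 95.6 90.5
0.1 None 101.3 105.2 142.6 101.7 101.3 None
0.11 None 99.3 90.2 148.5 90.3 101.0 None
0.12 0.3 90.1 90.2 148.6 90.3 90.2 0.4
0.13 0.4 90.1 90.3 148.6 90.3 90.2 0.4
0.14 0.2 90.0 90.1 148.5 90.2 89.9 0.3
```

The lid is level, with its top at 100.1 mm at both ends, and pressed down; the earlier outlier was a gripper shadow in the depth. I'm handing the job in.

```bash
python3 -c "
from workcell import r
print(r.get_state()['t'],r.close_job())"
```

```text
the job is handed in; nothing more can be done
41.225 None
```

I drew the lid out and released it on the shelf, seated it on the tub with both tongues in their pockets, and turned both cams to their stops; it sits level and pressed onto the seal, nothing else looked moved in the last pictures, and I handed the job in at 41 s.

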